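# Set the filter changer to its third click by feel

## Robot

A 6-joint arm with a two-finger parallel gripper is mounted at the origin on a cart in front of the work surface, level with it; the furniture and walls round the work are solid. World frame = base frame: x ahead of the robot, y to its left, z up, the work surface at z = 0. Lengths are in m, angles in rad, forces in N, time in s.
With the tool pointing down it reaches from about 0.25 to 0.8 m from the base axis. Payload 3.9 kg.
Tool frame: the origin (TCP) lies midway between the tips of the shut fingers; the grasp point (between the pads) lies 19 mm behind it; z points along the fingers, y is the line along which they close (so a half turn about z gives the same grasp; the last joint's range is limited). The gripper opens to 85 mm and grips with 20 to 120 N. Pads are 22 mm wide; open, the fingers measure 114 mm over their backs; the gripper's body (76 mm by 85 mm) begins 54 mm behind the grasp point. The pads swing forward as they close: fully open they stand 13 mm farther back than shut.
Start: joints at [-1.102, 0.26, -0.138, 1.173, 0, 1.571], TCP at [0.237, -0.468, 0.231] pointing down, gripper open.
Joint ranges: [-2.78, 2.78], [-0.83, 1.72], [-1.28, 1.37], [-1.9, 2.12], [-1.57, 1.48], [-3.14, 3.14]. Speed limits (rad/s): [2.57, 2.57, 3.14, 3.14, 3.14, 3.14].

## Interface

Orientations are given as [roll, pitch, yaw] about the fixed x, y, z axes, in that order (R = Rz(yaw) Ry(pitch) Rx(roll)).
In Python, from workcell import read_state, get_image, job_done gives the robot as it stands.
- The arm moves only by the shell command python3 -m handwheel 'ROWS' [FORCE]. ROWS is JSON, a list that holds one entry, the list of rows, each a list of 7 numbers: the shift along the world's x, y, z in cm, then the turn, a rotation vector about the world's x, y, z in degrees, then the closure, from 0 (fully open) to 1 (shut). A call has 1 to 12 rows; each row shifts and turns the commanded pose from where the row before left it; what a row does not reach is not made up. A row lasts 1/10 s, in which the tool goes at most 50 mm and 8.59 degrees, less where a joint would pass 70% of its speed; a pose out of reach is approached as far as the arm can. A call with a gripper value outside its range is refused whole. The fingers move at their own pace and stop on an object; FORCE is the grip in N (left out, the last holds). Time passes only in rows, so rows that do not move let the fingers close. It gives the time, the measured TCP pose, the force, the opening and the grip force at its end, in the units of the state.
- read_state(): the state, without advancing time (a new reading comes with each control period).
- get_image(name): name is "scene" or "side" or "wrist"; returns a dict with "frame" (480x640x3 uint8, red, green, blue), "range_z" (480x640 float32, m along the optical axis (not along the pixel's ray), 0 where there is no reading), "intrinsics" (3x3 intrinsics, pixels), "extrinsics" (4x4, takes a point from camera to world coordinates); the wrist camera has in their place "hand_eye" (4x4, takes a point from camera to tool coordinates, whose origin is the TCP and whose axes are the flange's). Camera axes: x right, y up, looking along -z (the intrinsics and any distortion apply to the point x, -y, -z); pixel columns grow to the right and rows downward; lengths in m; the calibration is good to about 2 mm. A picture is of the moment at which its call begins: read the wrist's pose just before it.
- job_done(): hands the job in; it is judged then, once.
The state is a dict: "clock": time; "qpos": joint angles; "joint_vel": joint speeds; "tau": joint torques, N m; "tcp_pos": TCP position; "eef_rot": TCP orientation; "ft_force": force on the tool from outside, world axes, zero at the start; "wrist_torque": the same for the moment, N m; "opening": finger opening in m; "gripper_force": force on a finger pad.
Only numpy, scipy, OpenCV 4.12 (cv2) and the standard library are available. Lean on these libraries where they do the work, as an engineer would, in place of code of your own. Each camera call takes 0.05 s, during which the arm holds its last target. There are 200 camera calls.

## Task

Set the filter changer of the exposure lamp to its third filter: with closed fingertips push its black lever gently along the slot, away from the end where it stands short of the first click, count the clicks by feel, and let go with the lever resting in the third click. Do not run on past the third click, do not pinch or force the lever, and leave everything else on the table where it is.

Things in the scene. Friction and masses are not known exactly. Their poses are not given: they have to be found in the camera images.
- changer: the exposure lamp's filter changer: grey housing fixed to the table, 230 mm long (its y) x 80 mm wide (its x) x 50 mm high, with a rubber-lipped slot along its top and no scale. On the +x side a round lamp head (48 mm across, 45 mm long), on the -x side a lens barrel (42 mm across, 28 mm long). Origin: centre of the underside, z up.
- lever_top (a point): centre of the top face of the black lever, 96 mm above the table. The lever is an upright paddle 32 mm wide across the slot (changer x), 14 mm thick along it (changer y), 36 mm high, on a flat steel shoe 34 x 30 mm whose top is 55 mm above the table. A steel plunger head, 8 mm across, stands 3 to 9 mm out of its top: keep off it.
- lever_back (a point): middle of the paddle's flat side that is pushed: it faces the changer's -y, 7 mm from the lever's middle and 78 mm above the table. Between clicks pushing takes 1 to 2 N and the lever stays where it is left. At a click it first runs ahead by itself into the bottom by up to 5 mm, then it resists firmly: the push must climb to about 11 to 14 N, with the lever giving only about 1 mm, before it jumps out of the click; 5 mm past the bottom it is free again.
- lever (a joint): lever position along the slot, m: 0 at its start stop, growing along the changer's +y to 0.105 at the far stop. It starts at 0 to 0.006. Four clicks follow, 22 mm apart; the hidden bar that makes them sits differently each time: the first lies anywhere from 0.0135 to 0.0305. Let go within 2 mm of a click's bottom, the lever springs back to within 1 mm of it.
- plunger (a joint): height of the lever's spring plunger, m: about 0 when dropped to the bottom of a click, about 0.005 anywhere between clicks (its head on top of the paddle then stands higher).
- notebook: brown notebook 210 x 150 x 21 mm, lying at the robot's right; to be left alone (origin: centre of its underside as it lies)
- tape_roll: roll of dark tape, 54 mm across, 18 mm high, near the table's front edge; to be left alone (origin: centre of its underside as it lies)
- loupe: black stand loupe, 39 mm across, 40 mm high, near the front edge; to be left alone (origin: centre of its underside as it lies)
- jar: pale jar with a screw lid, 65 mm across, 72 mm high, behind on the right; to be left alone (origin: centre of its underside as it lies)
- scraper: scraper with a beech handle, 205 mm long, lying at the right; to be left alone (origin: centre of its underside as it lies)

How it is judged:
At the end, for the whole second after the job is handed in: The lever is at rest at the bottom of the third click: its plunger has dropped (below 1.5 mm, which means within about 2 mm of the bottom) and the lever stands between 54.5 and 77.5 mm, where only the third click can lie (value of joint lever between 0.0545 and 0.0775 m and value of joint plunger below 0.0015 m and velocity of joint lever between -0.003 and 0.003 m/s); the robot touches nothing.
It fails at once if the lever ran on past the third click (beyond 77.5 mm) (value of joint lever above 0.0775 m).
It fails at once if the lever was pinched or forced: more than 25 N of finger force on it or its housing (contact force between the fingers and changer above 25 N).
It fails at once if something else on the table was lifted or moved by more than 15 mm (distance of any of notebook, tape_roll, loupe, jar, scraper from where it was at the start of the episode above 0.015 m).
It also fails if it takes over 72 s, if anything falls off the work surface, if the arm or the gripper's body presses on something with over 40 N, if the wrist force passes 120 N, or if a joint passes its speed limit or range.

## Working session

There is one attempt and no reset: what is moved stays moved. The work goes in short steps, Python scripts to look and compute and a shell command to move; the robot and the scene stay as the last step left them, time stands still between calls to the robot, and variables do not carry over. Pictures are saved under pics/ and viewed, at most 10 in all, crops included, and the job is handed in when it is done.

```bash
mkdir -p pics
cat > h.py <<'E'
import numpy as np, cv2
from workcell import read_state, get_image, job_done
def world(im,u,v,rng=None):
    K=im["intrinsics"]; z=im["range_z"][v,u] if rng is None else rng
    p=np.array([(u-K[0,2])/K[0,0]*z, -(v-K[1,2])/K[1,1]*z, -z,1])
    return (im["extrinsics"]@p)[:3]
E
python3 - <<'E'
from h import *
import pickle
for n in("scene","side"):
    im=get_image(n); cv2.imwrite(f"pics/{n}0.png",im["frame"][:,:,::-1]); pickle.dump(im,open(n+".pkl","wb"))
    print(n,np.round(im["intrinsics"],1).tolist(),np.round(im["extrinsics"],3).tolist(),[k for k in im])
s=read_state(); print({k:np.round(v,3).tolist() for k,v in s.items()})
E
```

```text
scene [[455.2, 0.0, 315.7], [0.0, 455.2, 239.9], [0.0, 0.0, 1.0]] [[-0.841, 0.404, -0.36, 0.231], [-0.541, -0.63, 0.557, 0.444], [-0.001, 0.663, 0.749, 0.802], [0.0, 0.0, 0.0, 1.0]] ['frame', 'range_z', 'intrinsics', 'extrinsics']
side [[504.5, 0.0, 319.8], [0.0, 504.5, 241.5], [0.0, 0.0, 1.0]] [[-0.877, 0.249, -0.411, 0.078], [-0.48, -0.421, 0.77, 0.847], [0.019, 0.872, 0.488, 0.698], [0.0, 0.0, 0.0, 1.0]] ['frame', 'range_z', 'intrinsics', 'extrinsics']
{'clock': 0.1, 'qpos': [-1.102, 0.261, -0.139, 1.173, -0.0, 1.571], 'joint_vel': [0.001, 0.001, 0.004, -0.001, -0.002, 0.001], 'tau': [0.0, -40.651, 25.453, 0.01, 0.0, 0.0], 'tcp_pos': [0.237, -0.468, 0.231], 'eef_rot': [-3.14, 0.0, 0.469], 'ft_force': [-0.516, 1.22, 0.16], 'wrist_torque': [-0.031, -0.002, 0.0], 'gripper_force': 0.0, 'opening': 0.085}
```

View pics/scene0.png

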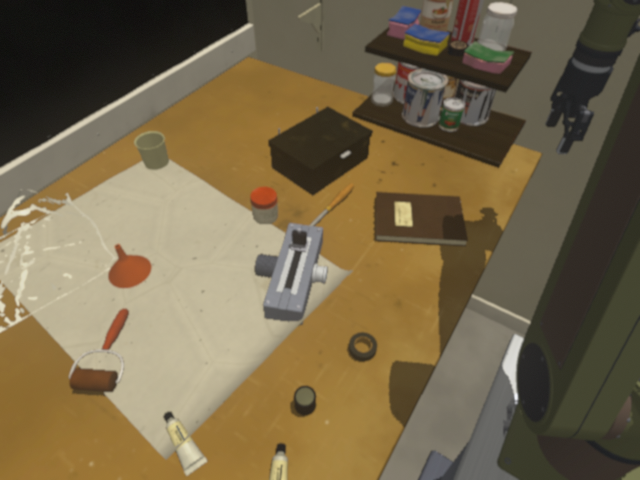

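View pics/side0.png

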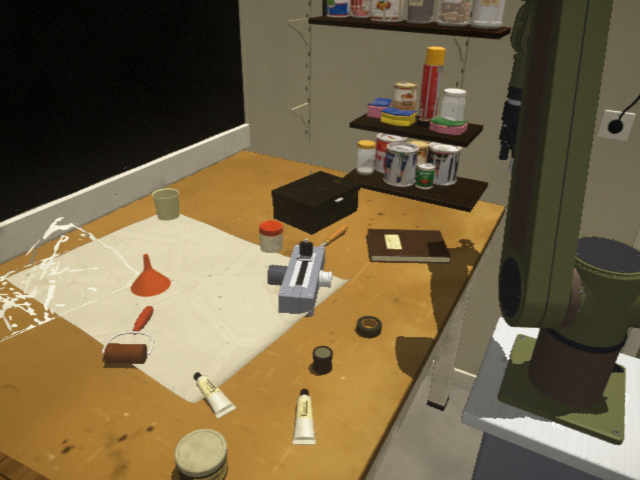

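The lever (scene px ~(299,237), side px ~(306,247)) stands at the end far from the cameras. The dark lamp head is on the side away from the robot, so the push direction is roughly world +y. Next I fit the housing from the depth image.

Run:
```python
from h import *
import pickle
for n,(x0,y0,x1,y1) in dict(scene=(245,215,345,330),side=(255,225,345,325)).items():
    im=pickle.load(open(n+".pkl","rb"))
    v,u=np.mgrid[y0:y1,x0:x1]; z=im["range_z"][v,u]; K=im["intrinsics"]
    P=np.stack([(u-K[0,2])/K[0,0]*z,-(v-K[1,2])/K[1,1]*z,-z,np.ones_like(z)],-1)@im["extrinsics"].T
    P=P[...,:3]; ok=z>0
    t=ok&(abs(P[...,2]-.05)<.006)
    t=cv2.morphologyEx(t.astype(np.uint8),cv2.MORPH_OPEN,np.ones((3,3)))
    k,lab,st,_=cv2.connectedComponentsWithStats(t); i=1+np.argmax(st[1:,4])
    pts=P[lab==i]; r=cv2.minAreaRect(pts[:,:2].astype(np.float32)*1000); print(n,"top",len(pts),pts[:,2].mean(),r,cv2.boxPoints(r).round().tolist())
    l=ok&(P[...,2]>.068)&(P[...,2]<.12); q=P[l]; vv,uu=np.nonzero(l)
    print(" lever",len(q),q.mean(0).round(4),q.min(0).round(4),q.max(0).round(4),uu.mean()+x0,vv.mean()+y0)
    tt=q[q[:,2]>.09]; print(" levertop",len(tt),tt.mean(0).round(4),np.median(tt,0).round(4))
    print(" table z",np.median(P[ok&(abs(P[...,2])<.02)][:,2]))
im=[pickle.load(open(n+".pkl","rb"))["frame"] for n in("scene","side")]
a=cv2.resize(im[0][215:325,245:345],None,fx=4,fy=4,interpolation=2);b=cv2.resize(im[1][225:335,255:355],None,fx=4,fy=4,interpolation=2)
cv2.imwrite("pics/crop0.png",np.hstack([a,b])[:,:,::-1])
```

```text
scene top 3247 0.04969300089369249 ((612.54052734375, -29.113265991210938), (131.05320739746094, 230.8452911376953), 22.173919677734375) [[508.0, 53.0], [595.0, -161.0], [717.0, -111.0], [630.0, 103.0]]
 lever 198 [ 0.611  -0.0783  0.0872] [ 0.5969 -0.0911  0.0681] [ 0.6283 -0.0699  0.1059] 298.85858585858585 235.73737373737373
 levertop 94 [ 0.6122 -0.0799  0.0959] [ 0.6116 -0.0793  0.0951]
 table z 0.0019939033109506177
side top 1734 0.04988274272357975 ((611.385986328125, -26.220504760742188), (129.9748992919922, 230.82041931152344), 22.51988983154297) [[507.0, 55.0], [596.0, -158.0], [716.0, -108.0], [627.0, 105.0]]
 lever 312 [ 0.6748 -0.1048  0.0794] [ 0.5953 -0.1679  0.068 ] [ 0.7879 -0.0675  0.1053] 289.6442307692308 238.26602564102564
 levertop 70 [ 0.6107 -0.0778  0.0959] [ 0.6106 -0.0774  0.0954]
 table z 0.001984358283160348
```

View pics/crop0.png

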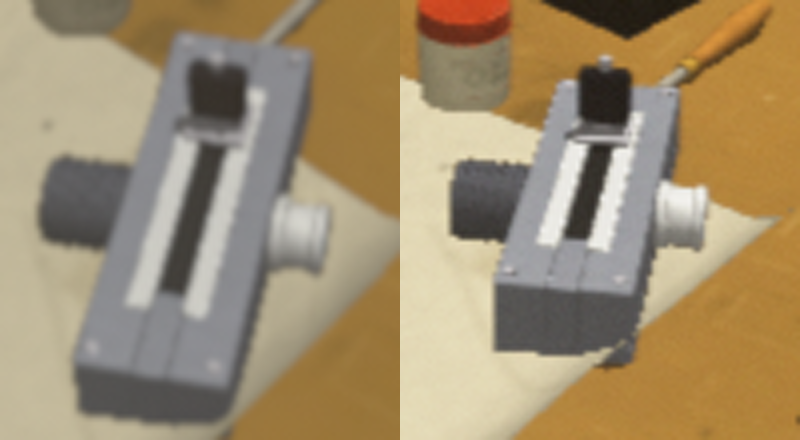

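The rectangle fits at 230 mm long with its top at 50 mm, as given. The 22° yaw gives changer +y ≈ (-0.38, 0.925), and the lever is at (0.611, -0.078) with its top at 96 mm. I'm moving behind and above the lever with the fingers shut.

```bash
python3 -m handwheel '[[[3.2,3,0,0,0,7.1,1],[3.2,3,0,0,0,7.1,1],[3.2,3,0,0,0,7.1,1],[3.2,3,0,0,0,7.1,1],[3.2,3,0,0,0,7.1,1],[3.2,3,0,0,0,7.1,1],[3.2,3,0,0,0,7.1,1],[3.2,3,0,0,0,7.1,1],[3.2,3,0,0,0,7.1,1],[3.2,3,0,0,0,7.1,1],[3.2,3,0,0,0,7.1,1],[3.2,3,0,0,0,7.1,1]]]' 20
python3 -m handwheel '[[[0,0,0,0,0,0,1],[0,0,0,0,0,0,1]]]'; python3 -c "
from h import *;s=read_state();print(s['eef_rot'],s['opening'],s['qpos'])"
```

```text
clock: 1.3
tcp_pos: [0.622, -0.1068, 0.2307]
eef_rot: [-3.141, -0.0, 1.961]
ft_force: [0.7, -0.0, 0.8]
opening: 0.0001
gripper_force: 0.0
clock: 1.5
tcp_pos: [0.6212, -0.1075, 0.2302]
eef_rot: [-3.14, -0.001, 1.957]
ft_force: [-0.3, 0.1, 0.0]
opening: 0.0003
gripper_force: 0.0
[-3.13957798e+00 -7.17366684e-04  1.95692679e+00] 0.0003288110326296444 [-1.71105055e-01  4.46791574e-01  1.41372573e-01  1.26746659e+00
 -4.56598296e-04  1.01356057e+00]
```

```bash
cat >> h.py <<'E'
from scipy.spatial.transform import Rotation as R
YAW=np.deg2rad(22.3); CY=np.array([-np.sin(YAW),np.cos(YAW)]); CX=np.array([CY[1],-CY[0]]); L0=np.array([.611,-.0785])
def cloud(n):
    s=read_state(); im=get_image(n)
    if n=="wrist":
        T=np.eye(4); T[:3,:3]=R.from_euler("xyz",s["eef_rot"]).as_matrix(); T[:3,3]=s["tcp_pos"]; E=T@im["hand_eye"]
    else: E=im["extrinsics"]
    K=im["intrinsics"]; z=im["range_z"]; v,u=np.mgrid[:480,:640]
    P=np.stack([(u-K[0,2])/K[0,0]*z,-(v-K[1,2])/K[1,1]*z,-z,np.ones_like(z)],-1)@E.T
    P=P[...,:3]; P[z<=0]=9
    a=(P[...,:2]-L0)@CX; b=(P[...,:2]-L0)@CY
    return im["frame"],np.dstack([a,b,P[...,2]])*1000   # changer axes about L0, mm
E
python3 - <<'E'
from h import *
for n in("scene","side","wrist"):
    f,C=cloud(n); a,b,z=C[...,0],C[...,1],C[...,2]
    m=(abs(a)<25)&(abs(b)<30)&(z>66)&(z<115)
    q=C[m]; t=C[m&(z>92)&(z<99)]
    print(n,len(q),"a,b 2/98%:",np.percentile(q[:,:2],[2,98],axis=0).round(1).tolist(),"top",len(t),np.percentile(t,[5,50,95],axis=0).round(1).tolist(),"plunger",q[q[:,2]>99.5].mean(0).round(1))
    h=(z>46)&(z<53)&(abs(b)<140)&(abs(a)<60); q=C[h&(abs(b+0)<200)]; print("  housing b 1/99",np.percentile(q[:,1],[1,99]).round(1)," a(-) edge",np.percentile(q[q[:,1]>100][:,0],[2,98]).round(1),np.percentile(q[(q[:,1]>0)&(q[:,1]<20)][:,0],[2,98]).round(1))
    if n=="wrist": cv2.imwrite("pics/wrist1.png",f[:,:,::-1])
E
```

```text
scene 208 a,b 2/98%: [[-14.6, -7.6], [15.3, 4.4]] top 66 [[-12.1, -7.6, 92.4], [0.6, -1.1, 95.4], [14.0, 3.1, 97.6]] plunger [  0.8  -3.2 103.2]
  housing b 1/99 [-66.8 138.4]  a(-) edge [-36.2  40.2] [-37.7  38.8]
side 185 a,b 2/98%: [[-15.8, -6.6], [15.7, 7.6]] top 46 [[-13.4, -6.4, 92.3], [-1.5, 0.6, 94.6], [13.0, 6.2, 97.5]] plunger [  0.3  -0.8 103.5]
  housing b 1/99 [-62.7 138.5]  a(-) edge [-37.5  38.5] [-38.3  37.5]
wrist 910 a,b 2/98%: [[-14.9, -10.2], [14.6, 2.6]] top 606 [[-14.1, -10.0, 92.9], [-0.5, -3.0, 95.4], [13.8, 1.9, 97.0]] plunger [-1.000e-01 -4.000e+00  1.041e+02]
  housing b 1/99 [-67.3 130.6]  a(-) edge [-37.2  39.1] [-38.6  38.4]
```

View pics/wrist1.png

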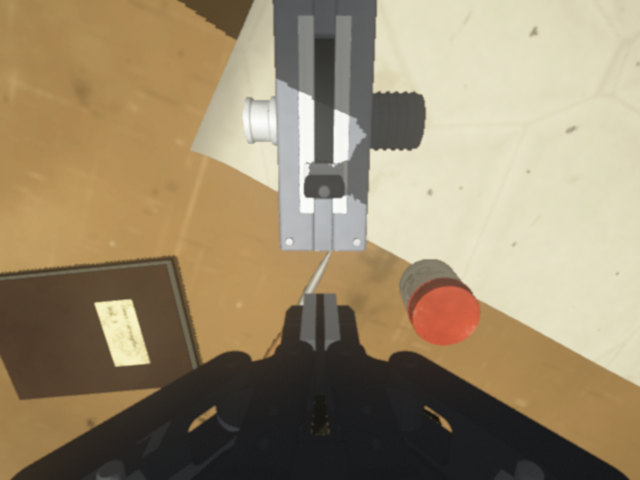

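The wrist view shows the lever at (324,187), square to the fingertips at (320,320). Its centre is about 2.5 mm short of my estimate, leaving a gap of roughly 10 mm. I'm backing off 3 mm and descending to about 72 mm.

```bash
python3 -m handwheel '[[[0.25,-0.2,-2,0,0,0,1],[0,0,-2,0,0,0,1],[0,0,-2,0,0,0,1],[0,0,-2,0,0,0,1],[0,0,-2,0,0,0,1],[0,0,-2,0,0,0,1],[0,0,-2,0,0,0,1],[0,0,-1.2,0,0,0,1],[0,0,-0.6,0,0,0,1],[0,0,0,0,0,0,1],[0,0,0,0,0,0,1]]]'
python3 -m handwheel '[[[0,0,0,0,0,0,1],[0,0,0,0,0,0,1]]]'
cat > m.py <<'E'
from h import *
def lev():
    s=read_state(); d=s["tcp_pos"][:2]-L0; F=s["ft_force"]
    o=f"t={s['clock']:.2f} tcp a={d@CX*1000:.1f} b={d@CY*1000:.1f} z={s['tcp_pos'][2]*1000:.1f} Fb={F[:2]@CY:.2f} Fa={F[:2]@CX:.2f} Fz={F[2]:.2f}"
    for n in ("scene","side"):
        _,C=cloud(n); a,b,z=C[...,0],C[...,1],C[...,2]
        c=d@CY*1000
        m=(abs(a)<20)&(b>c+6)&(b<c+50)&(z>66)&(z<115); q=C[m]
        p=q[(q[:,2]>98.5)&(abs(q[:,0])<8)]
        fr=q[(q[:,2]<92)]
        o+=f" | {n} n={len(q)} front={np.median(fr[:,1]) if len(fr) else -1:.1f} plung n={len(p)} top={np.max(p[:,2]) if len(p) else -1:.1f} b={np.median(p[:,1]) if len(p) else -1:.1f}"
    print(o)
if __name__=="__main__": lev()
E
python3 m.py
```

```text
clock: 2.75
tcp_pos: [0.6242, -0.1107, 0.0742]
eef_rot: [3.14, 0.001, 1.955]
ft_force: [-0.5, 0.9, -0.3]
opening: 0.0
gripper_force: 0.0
clock: 2.95
tcp_pos: [0.6244, -0.1104, 0.0743]
eef_rot: [3.14, 0.001, 1.956]
ft_force: [0.3, 0.1, 0.5]
opening: -0.0001
gripper_force: 0.0
t=2.95 tcp a=0.3 b=-34.6 z=74.3 Fb=-0.06 Fa=0.32 Fz=0.45 | scene n=309 front=1.8 plung n=52 top=113.5 b=-23.4 | side n=278 front=3.3 plung n=53 top=114.0 b=-21.6
```

```bash
sed -i 's/b>c+6/b>c+14/' m.py
python3 -m handwheel '[[[-0.076,0.185,0,0,0,0,1],[-0.076,0.185,0,0,0,0,1],[-0.076,0.185,0,0,0,0,1],[-0.076,0.185,0,0,0,0,1],[0,0,0,0,0,0,1]]]' >/dev/null; python3 m.py
python3 -m handwheel '[[[-0.076,0.185,0,0,0,0,1]]]' >/dev/null; python3 m.py
python3 -m handwheel '[[[-0.076,0.185,0,0,0,0,1]]]' >/dev/null; python3 m.py
python3 -m handwheel '[[[-0.076,0.185,0,0,0,0,1]]]' >/dev/null; python3 m.py
python3 -m handwheel '[[[-0.076,0.185,0,0,0,0,1]]]' >/dev/null; python3 m.py
```

```text
t=3.55 tcp a=-0.4 b=-25.9 z=73.3 Fb=0.20 Fa=0.36 Fz=0.99 | scene n=209 front=2.3 plung n=16 top=106.4 b=-3.6 | side n=187 front=3.2 plung n=18 top=113.6 b=-2.1
t=3.75 tcp a=-0.3 b=-24.5 z=73.3 Fb=-0.36 Fa=0.43 Fz=0.31 | scene n=203 front=2.1 plung n=17 top=106.4 b=-2.8 | side n=191 front=3.2 plung n=14 top=109.7 b=-0.5
t=3.95 tcp a=-0.3 b=-22.4 z=73.3 Fb=0.81 Fa=-0.48 Fz=0.23 | scene n=202 front=2.1 plung n=16 top=107.2 b=-2.6 | side n=193 front=3.5 plung n=18 top=110.0 b=-0.3
t=4.15 tcp a=-0.3 b=-21.0 z=73.4 Fb=-1.29 Fa=-0.03 Fz=-1.36 | scene n=201 front=3.2 plung n=17 top=107.2 b=-1.8 | side n=182 front=4.6 plung n=15 top=114.5 b=0.5
t=4.35 tcp a=-0.3 b=-18.9 z=73.4 Fb=-2.05 Fa=-0.07 Fz=-1.03 | scene n=210 front=5.3 plung n=16 top=105.6 b=0.2 | side n=178 front=7.4 plung n=12 top=109.8 b=2.0
```

Contact came at tcp b ≈ -21.8 and the lever follows: its front moved from 2.1 to 5.3. I continue in 1 mm steps.

```bash
cat > m.py <<'E'
from h import *
s=read_state(); d=s["tcp_pos"][:2]-L0; F=s["ft_force"]; c=d@CY*1000
o=f"t={s['clock']:.2f} push={c+21.8:.1f} a={d@CX*1000:.1f} z={s['tcp_pos'][2]*1000:.1f} Fb={F[:2]@CY:.1f} Fa={F[:2]@CX:.1f} Fz={F[2]:.1f}"
for n,f0 in (("scene",2.1),("side",3.3)):
    _,C=cloud(n); a,b,z=C[...,0],C[...,1],C[...,2]
    q=C[(abs(a)<20)&(b>c+14)&(b<c+50)&(z>66)&(z<115)]
    p=q[(q[:,2]>98.5)&(abs(q[:,0])<8)]
    o+=f" | {n} lever={np.median(q[q[:,2]<92][:,1])-f0:.1f} plung n={len(p)} z={np.median(p[:,2]) if len(p) else -1:.1f}"
print(o)
E
python3 -m handwheel '[[[-0.038,0.093,0,0,0,0,1]]]' >/dev/null; python3 m.py
python3 -m handwheel '[[[-0.038,0.093,0,0,0,0,1]]]' >/dev/null; python3 m.py
python3 -m handwheel '[[[-0.038,0.093,0,0,0,0,1]]]' >/dev/null; python3 m.py
python3 -m handwheel '[[[-0.038,0.093,0,0,0,0,1]]]' >/dev/null; python3 m.py
python3 -m handwheel '[[[-0.038,0.093,0,0,0,0,1]]]' >/dev/null; python3 m.py
python3 -m handwheel '[[[-0.038,0.093,0,0,0,0,1]]]' >/dev/null; python3 m.py
```

```text
t=4.55 push=4.3 a=-0.3 z=73.3 Fb=-2.0 Fa=0.5 Fz=-0.5 | scene lever=4.6 plung n=15 z=103.2 | side lever=5.3 plung n=11 z=102.4
t=4.75 push=5.3 a=-0.3 z=73.3 Fb=-1.7 Fa=0.6 Fz=-0.8 | scene lever=5.6 plung n=13 z=103.0 | side lever=6.3 plung n=16 z=104.1
t=4.95 push=6.4 a=-0.3 z=73.3 Fb=-2.0 Fa=0.3 Fz=0.2 | scene lever=6.9 plung n=16 z=102.6 | side lever=7.1 plung n=15 z=103.6
t=5.15 push=7.4 a=-0.2 z=73.4 Fb=-1.2 Fa=1.0 Fz=-0.5 | scene lever=7.9 plung n=16 z=103.0 | side lever=8.2 plung n=15 z=105.5
t=5.35 push=8.5 a=-0.3 z=73.3 Fb=-1.0 Fa=0.6 Fz=0.1 | scene lever=8.8 plung n=19 z=102.7 | side lever=9.7 plung n=18 z=103.9
t=5.55 push=9.8 a=-0.6 z=73.2 Fb=-0.7 Fa=0.3 Fz=-0.1 | scene lever=10.0 plung n=15 z=103.9 | side lever=10.5 plung n=16 z=104.0
```

```bash
python3 -m handwheel '[[[-0.038,0.093,0,0,0,0,1]]]' >/dev/null; python3 m.py
python3 -m handwheel '[[[-0.038,0.093,0,0,0,0,1]]]' >/dev/null; python3 m.py
python3 -m handwheel '[[[-0.038,0.093,0,0,0,0,1]]]' >/dev/null; python3 m.py
python3 -m handwheel '[[[-0.038,0.093,0,0,0,0,1]]]' >/dev/null; python3 m.py
python3 -m handwheel '[[[-0.038,0.093,0,0,0,0,1]]]' >/dev/null; python3 m.py
python3 -m handwheel '[[[-0.038,0.093,0,0,0,0,1]]]' >/dev/null; python3 m.py
```

```text
t=5.75 push=10.8 a=-0.5 z=73.2 Fb=-0.4 Fa=0.1 Fz=0.4 | scene lever=14.3 plung n=8 z=99.4 | side lever=14.1 plung n=16 z=101.0
t=5.95 push=11.6 a=-0.3 z=73.3 Fb=-0.3 Fa=-0.3 Fz=0.4 | scene lever=14.5 plung n=7 z=99.7 | side lever=14.5 plung n=15 z=101.3
t=6.15 push=12.5 a=-0.3 z=73.3 Fb=0.3 Fa=0.2 Fz=-0.5 | scene lever=14.4 plung n=7 z=99.3 | side lever=14.5 plung n=13 z=101.1
t=6.35 push=13.5 a=-0.3 z=73.3 Fb=1.1 Fa=0.1 Fz=0.2 | scene lever=14.5 plung n=8 z=99.5 | side lever=14.2 plung n=7 z=100.3
t=6.55 push=14.2 a=-0.3 z=73.3 Fb=-2.2 Fa=-0.2 Fz=-0.1 | scene lever=14.5 plung n=8 z=100.0 | side lever=14.0 plung n=10 z=101.1
t=6.75 push=14.3 a=-0.3 z=73.4 Fb=-3.9 Fa=-0.5 Fz=-1.0 | scene lever=14.7 plung n=6 z=99.7 | side lever=14.7 plung n=8 z=99.9
```

The first click's bottom is at 14.4 mm of travel: the lever ran ahead and the plunger dropped. The second should be at about 36.4 and the third at about 58.4. Force is now climbing, so I push through gently.

```bash
python3 -m handwheel '[[[-0.038,0.093,0,0,0,0,1]]]' >/dev/null; python3 m.py
python3 -m handwheel '[[[-0.038,0.093,0,0,0,0,1]]]' >/dev/null; python3 m.py
python3 -m handwheel '[[[-0.038,0.093,0,0,0,0,1]]]' >/dev/null; python3 m.py
python3 -m handwheel '[[[-0.038,0.093,0,0,0,0,1]]]' >/dev/null; python3 m.py
```

```text
t=6.95 push=14.5 a=-0.3 z=73.4 Fb=-8.7 Fa=-0.1 Fz=-2.9 | scene lever=14.6 plung n=6 z=99.4 | side lever=14.2 plung n=8 z=100.4
t=7.15 push=14.6 a=-0.3 z=73.4 Fb=-10.8 Fa=-1.4 Fz=-2.9 | scene lever=14.9 plung n=7 z=99.4 | side lever=15.2 plung n=14 z=105.4
t=7.35 push=14.7 a=-0.3 z=73.5 Fb=-12.4 Fa=-0.8 Fz=-3.6 | scene lever=15.2 plung n=8 z=100.1 | side lever=14.9 plung n=11 z=103.1
t=7.55 push=14.9 a=-0.3 z=73.5 Fb=-14.4 Fa=-0.9 Fz=-3.7 | scene lever=15.2 plung n=8 z=100.3 | side lever=15.2 plung n=12 z=100.1
```

```bash
python3 -m handwheel '[[[-0.02,0.047,0,0,0,0,1]]]' >/dev/null; python3 m.py
python3 -m handwheel '[[[-0.02,0.047,0,0,0,0,1]]]' >/dev/null; python3 m.py
python3 -m handwheel '[[[0,0,0,0,0,0,1]]]' >/dev/null; python3 m.py
```

```text
t=7.75 push=17.4 a=-0.3 z=73.4 Fb=-6.3 Fa=-0.7 Fz=-1.4 | scene lever=17.6 plung n=13 z=102.7 | side lever=18.5 plung n=15 z=102.0
t=7.95 push=20.6 a=-0.3 z=73.3 Fb=-3.2 Fa=-0.5 Fz=-0.7 | scene lever=21.0 plung n=17 z=103.5 | side lever=21.3 plung n=20 z=103.5
t=8.15 push=21.2 a=-0.2 z=73.3 Fb=-1.4 Fa=0.1 Fz=0.4 | scene lever=21.5 plung n=16 z=104.2 | side lever=21.6 plung n=15 z=104.0
```

It is out of click 1 and the lever is free at 21.4. On toward click 2 at about 36.4.

```bash
python3 -m handwheel '[[[-0.038,0.093,0,0,0,0,1],[-0.038,0.093,0,0,0,0,1],[-0.038,0.093,0,0,0,0,1],[-0.038,0.093,0,0,0,0,1]]]' >/dev/null; python3 m.py
python3 -m handwheel '[[[-0.038,0.093,0,0,0,0,1],[-0.038,0.093,0,0,0,0,1],[-0.038,0.093,0,0,0,0,1]]]' >/dev/null; python3 m.py
python3 -m handwheel '[[[-0.038,0.093,0,0,0,0,1],[-0.038,0.093,0,0,0,0,1]]]' >/dev/null; python3 m.py
python3 -m handwheel '[[[-0.038,0.093,0,0,0,0,1]]]' >/dev/null; python3 m.py
python3 -m handwheel '[[[-0.038,0.093,0,0,0,0,1]]]' >/dev/null; python3 m.py
```

```text
t=8.65 push=24.6 a=-0.2 z=73.3 Fb=-1.4 Fa=1.0 Fz=-1.1 | scene lever=24.9 plung n=14 z=103.8 | side lever=25.0 plung n=17 z=104.0
t=9.05 push=27.6 a=-0.2 z=73.3 Fb=-3.0 Fa=0.8 Fz=-0.9 | scene lever=27.7 plung n=16 z=103.8 | side lever=28.1 plung n=13 z=104.4
t=9.35 push=29.6 a=-0.2 z=73.3 Fb=-1.5 Fa=0.3 Fz=-0.8 | scene lever=30.0 plung n=18 z=103.1 | side lever=30.5 plung n=15 z=103.2
t=9.55 push=30.8 a=-0.4 z=73.3 Fb=-1.1 Fa=-0.2 Fz=-0.6 | scene lever=31.0 plung n=17 z=103.5 | side lever=31.4 plung n=20 z=102.0
t=9.75 push=31.9 a=-0.7 z=73.2 Fb=-0.1 Fa=0.0 Fz=-0.2 | scene lever=32.2 plung n=16 z=103.1 | side lever=33.0 plung n=17 z=103.2
```

```bash
python3 -m handwheel '[[[-0.038,0.093,0,0,0,0,1]]]' >/dev/null; python3 m.py
python3 -m handwheel '[[[-0.038,0.093,0,0,0,0,1],[-0.038,0.093,0,0,0,0,1]]]' >/dev/null; python3 m.py
python3 -m handwheel '[[[-0.038,0.093,0,0,0,0,1]]]' >/dev/null; python3 m.py
python3 -m handwheel '[[[-0.038,0.093,0,0,0,0,1]]]' >/dev/null; python3 m.py
```

```text
t=9.95 push=32.9 a=-0.6 z=73.1 Fb=-0.1 Fa=0.1 Fz=0.2 | scene lever=36.7 plung n=10 z=99.5 | side lever=36.9 plung n=12 z=100.3
t=10.25 push=34.8 a=-0.4 z=73.3 Fb=-1.2 Fa=0.6 Fz=-0.6 | scene lever=36.5 plung n=8 z=99.3 | side lever=36.5 plung n=10 z=100.2
t=10.45 push=35.7 a=-0.3 z=73.3 Fb=-0.2 Fa=-0.6 Fz=0.1 | scene lever=36.5 plung n=9 z=99.6 | side lever=36.6 plung n=8 z=99.6
t=10.65 push=36.2 a=-0.3 z=73.3 Fb=-2.8 Fa=-0.6 Fz=-0.3 | scene lever=36.4 plung n=10 z=99.5 | side lever=36.7 plung n=10 z=100.6
```

Click 2 is at 36.4–36.5, as predicted. I push through it the same way.

```bash
python3 -m handwheel '[[[-0.038,0.093,0,0,0,0,1]]]' >/dev/null; python3 m.py
python3 -m handwheel '[[[-0.038,0.093,0,0,0,0,1]]]' >/dev/null; python3 m.py
python3 -m handwheel '[[[-0.038,0.093,0,0,0,0,1]]]' >/dev/null; python3 m.py
python3 -m handwheel '[[[-0.038,0.093,0,0,0,0,1]]]' >/dev/null; python3 m.py
```

```text
t=10.85 push=36.4 a=-0.3 z=73.4 Fb=-6.3 Fa=-0.8 Fz=-0.2 | scene lever=36.7 plung n=10 z=99.9 | side lever=36.7 plung n=12 z=100.9
t=11.05 push=36.5 a=-0.3 z=73.4 Fb=-8.8 Fa=0.2 Fz=-2.2 | scene lever=36.8 plung n=11 z=99.9 | side lever=36.7 plung n=13 z=101.0
t=11.25 push=36.6 a=-0.3 z=73.4 Fb=-10.1 Fa=-0.7 Fz=-2.8 | scene lever=36.9 plung n=11 z=99.9 | side lever=36.7 plung n=11 z=103.2
t=11.45 push=36.7 a=-0.3 z=73.4 Fb=-13.7 Fa=-1.6 Fz=-3.5 | scene lever=37.0 plung n=12 z=99.4 | side lever=36.9 plung n=11 z=101.7
```

```bash
python3 -m handwheel '[[[-0.02,0.047,0,0,0,0,1]]]' >/dev/null; python3 m.py
python3 -m handwheel '[[[-0.02,0.047,0,0,0,0,1]]]' >/dev/null; python3 m.py
python3 -m handwheel '[[[0,0,0,0,0,0,1]]]' >/dev/null; python3 m.py
```

```text
t=11.65 push=36.8 a=-0.3 z=73.5 Fb=-12.0 Fa=-0.8 Fz=-5.0 | scene lever=37.1 plung n=12 z=99.8 | side lever=37.2 plung n=11 z=100.6
t=11.85 push=36.9 a=-0.3 z=73.5 Fb=-13.2 Fa=-0.2 Fz=-3.7 | scene lever=37.1 plung n=13 z=100.1 | side lever=37.3 plung n=11 z=101.5
t=12.05 push=37.8 a=-0.3 z=73.4 Fb=-9.1 Fa=-0.5 Fz=-2.8 | scene lever=38.0 plung n=12 z=102.1 | side lever=39.0 plung n=20 z=103.2
```

```bash
python3 -m handwheel '[[[0,0,0,0,0,0,1],[0,0,0,0,0,0,1]]]' >/dev/null; python3 m.py
python3 -m handwheel '[[[-0.038,0.093,0,0,0,0,1],[-0.038,0.093,0,0,0,0,1]]]' >/dev/null; python3 m.py
python3 -m handwheel '[[[-0.038,0.093,0,0,0,0,1],[-0.038,0.093,0,0,0,0,1]]]' >/dev/null; python3 m.py
```

```text
t=12.35 push=41.2 a=-0.3 z=73.3 Fb=-2.9 Fa=0.3 Fz=-1.2 | scene lever=41.4 plung n=14 z=102.9 | side lever=42.2 plung n=15 z=103.6
t=12.65 push=44.2 a=-0.2 z=73.3 Fb=-1.2 Fa=-0.4 Fz=0.1 | scene lever=44.3 plung n=17 z=103.6 | side lever=44.5 plung n=17 z=103.2
t=12.95 push=45.9 a=-0.2 z=73.3 Fb=-1.4 Fa=0.4 Fz=-0.4 | scene lever=46.2 plung n=16 z=103.9 | side lever=46.5 plung n=16 z=103.8
```

It is out of click 2. Click 3 should be at about 58.5, with the run-ahead starting near 54. I push to about 53, then in single steps.

```bash
python3 -m handwheel '[[[-0.038,0.093,0,0,0,0,1],[-0.038,0.093,0,0,0,0,1],[-0.038,0.093,0,0,0,0,1],[-0.038,0.093,0,0,0,0,1]]]' >/dev/null; python3 m.py
python3 -m handwheel '[[[-0.038,0.093,0,0,0,0,1],[-0.038,0.093,0,0,0,0,1]]]' >/dev/null; python3 m.py
python3 -m handwheel '[[[-0.038,0.093,0,0,0,0,1]]]' >/dev/null; python3 m.py
python3 -m handwheel '[[[-0.038,0.093,0,0,0,0,1]]]' >/dev/null; python3 m.py
```

```text
t=13.45 push=49.7 a=-0.2 z=73.3 Fb=-2.1 Fa=0.8 Fz=-0.9 | scene lever=50.1 plung n=16 z=104.0 | side lever=50.8 plung n=19 z=105.3
t=13.75 push=51.7 a=-0.2 z=73.3 Fb=-3.0 Fa=1.2 Fz=-0.1 | scene lever=52.1 plung n=15 z=103.9 | side lever=52.5 plung n=14 z=104.3
t=13.95 push=52.9 a=-0.4 z=73.3 Fb=-1.8 Fa=1.0 Fz=0.0 | scene lever=53.0 plung n=14 z=102.5 | side lever=53.5 plung n=18 z=104.3
t=14.15 push=54.1 a=-0.7 z=73.2 Fb=-0.2 Fa=0.2 Fz=0.3 | scene lever=54.3 plung n=15 z=103.6 | side lever=55.1 plung n=13 z=104.9
```

```bash
python3 -m handwheel '[[[-0.038,0.093,0,0,0,0,1]]]' >/dev/null; python3 m.py
python3 -m handwheel '[[[0,0,0,0,0,0,1]]]' >/dev/null; python3 m.py
```

```text
t=14.35 push=55.0 a=-0.6 z=73.2 Fb=0.2 Fa=-0.8 Fz=-0.5 | scene lever=58.5 plung n=8 z=99.8 | side lever=58.2 plung n=9 z=100.1
t=14.55 push=54.9 a=-0.4 z=73.3 Fb=0.1 Fa=0.1 Fz=-0.6 | scene lever=58.7 plung n=10 z=99.3 | side lever=58.7 plung n=7 z=100.5
```

The lever ran ahead into click 3 at 58.5–58.7 with the plunger dropped, and the finger is clear by about 3.5 mm. I retreat 25 mm back along the slot, then straight up.

```bash
python3 -m handwheel '[[[0.19,-0.46,0,0,0,0,1],[0.38,-0.93,0,0,0,0,1],[0.38,-0.93,0,0,0,0,1],[0,0,0,0,0,0,1],[0,0,2,0,0,0,1],[0,0,3,0,0,0,1],[0,0,3,0,0,0,1],[0,0,3,0,0,0,1],[0,0,2,0,0,0,1],[0,0,0,0,0,0,1],[0,0,0,0,0,0,1]]]'
sed -e 's/(b>c+14)&(b<c+50)/(b>40)\&(b<80)/' m.py > m2.py; python3 m2.py
python3 - <<'E'
from h import *
f=get_image("scene")["frame"]; cv2.imwrite("pics/end.png",cv2.resize(f[195:345,235:385],None,fx=4,fy=4)[:,:,::-1])
E
```

```text
clock: 15.75
tcp_pos: [0.6078, -0.0715, 0.2032]
eef_rot: [3.141, 0.0, 1.956]
ft_force: [0.2, -0.5, 0.2]
opening: -0.0002
gripper_force: 0.0
t=15.75 push=29.5 a=-0.3 z=203.2 Fb=-0.5 Fa=-0.0 Fz=0.2 | scene lever=58.7 plung n=12 z=99.2 | side lever=58.3 plung n=3 z=99.6
```

View pics/end.png

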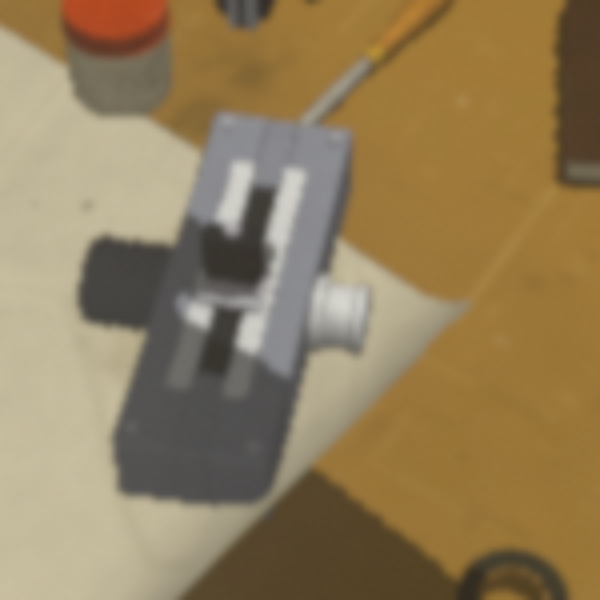

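The picture shows the lever at crop (235,255), resting in click 3. The plunger is down, the gripper is clear, and the jar and scraper stand undisturbed.

```bash
python3 -c "
from workcell import job_done; print(job_done())"
```

```text
the job is handed in; nothing more can be done
None
```

I handed the job in with the lever resting in its third click, 58.5 mm from where it started, with the plunger down, the arm clear, and a highest force reading of about 14 N; the hand-in gave no verdict.

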